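# Load the ferrule magazine of a hose crimper

## Robot

A 6-joint arm with a two-finger parallel gripper is mounted at the origin on the work surface. World frame = base frame: x ahead of the robot, y to its left, z up, the work surface at z = 0. Lengths are in mm, angles in rad, forces in N, time in s.
With the tool pointing down it reaches from about 325 to 850 mm from the base axis. Payload 4.4 kg.
Tool frame: the origin (TCP) lies midway between the tips of the shut fingers; the grasp point (between the pads) lies 19 mm behind it (env.pinch_z is the distance from the TCP to the grasp point, in mm); x points along the fingers, y is the direction in which the jaws open and shut, and the axes are right-handed (so a half turn about x gives the same grasp; the last joint's range is limited). The gripper opens to 94 mm and grips with 3 to 60 N. Pads are 16 mm wide; open, the fingers measure 119 mm over their backs; the gripper's body (75 mm by 177 mm) begins 78 mm behind the grasp point.
Start: joints at [-1.476, 0.207, 1.542, -0, 1.393, -0.15], TCP at [139.345, -557.862, 205.447] pointing down, gripper open.
Joint ranges: [-2.73, 2.73], [-0.86, 2.22], [0.23, 2.46], [-1.11, 4.25], [0.08, 2.63], [-2.82, 2.82]. Speed limits (rad/s): [2.79, 2.79, 3.14, 3.14, 3.14, 3.14].

## Interface

Orientations are given as a unit quaternion [w, x, y, z].
In Python, from bench import monitor, eyes, order, env gives the robot as it stands. The module is installed in compiled form; this text tells all that it offers.
- The arm moves only by the tool apply_moves, never from a script. Its argument "increments" is one flat list of numbers, 6 for each row, row after row: the shift along the tool's x, y, z in m, then the turn, a rotation vector about the tool's x, y, z in rad. In form: [dx, dy, dz, rx, ry, rz, dx, dy, dz, rx, ry, rz, ...]. A call has 1 to 12 rows; each row shifts and turns the commanded pose from where the row before left it, along the tool's axes as they then stand; what a row does not reach is not made up. A row lasts 1/8 s, in which the tool goes at most 62.5 mm and 10.7 degrees, less where a joint would pass 70% of its speed; a pose out of reach is approached as far as the arm can. A call is refused whole if a number of a shift passes 0.0625 or a number of a turn 0.188, either way. A call with a gripper value outside its range is refused whole. "grip" is the gripper command: -1 is fully open, 1 is shut, values between are in proportion, set as the call begins (left out, the last holds). The fingers move at their own pace and stop on an object; "newtons" is the grip in N (left out, the last holds). Time passes only in rows, so rows that do not move let the fingers close. It gives the time, the measured TCP pose, the force and the opening at its end, in the units of the state.
- monitor.get_state(): the state, without advancing time (a new reading comes with each control period).
- eyes.capture(name): name is "scene" or "top" or "wrist"; returns the picture (400x640x3 uint8, red, green, blue); there is no depth.
- eyes.camera_params(name): a dict with "vertical_fov" (degrees; the focal length in pixels is half the picture's height over the tangent of half this angle, whatever the lens; pixels are square), "cx", "cy" (the principal point, pixels), "xyz" and "attitude" of the camera in the world. Camera axes: x right, y down, z forward; pixel columns grow to the right and rows downward; lengths in mm; the calibration is good to about 2 mm. A picture is of the moment at which its call begins: read the wrist's pose just before it. camera_params takes no time and is no camera call; for the wrist camera it gives the pose at the moment of the call.
- order.job_done(): hands the job in, once; it reports no verdict.
The state is a dict: "time": time; "joints": joint angles; "qd": joint speeds; "tau": joint torques, N m; "eef_pos": TCP position; "tool_rot": TCP orientation; "force": force on the tool from outside, world axes, zero at the start; "wrist_torque": the same for the moment, N m; "opening": finger opening in mm.
Only numpy, scipy, OpenCV 4.12 (cv2) and the standard library are available. Lean on these libraries where they do the work, as an engineer would, in place of code of your own. Each camera call takes 0.05 s, during which the arm holds its last target. There are 200 camera calls.

## Task

Lift the cover plate straight up off the two dowels of the crimper's magazine block, keeping it level, and lay it flat on the rubber mat, lengthwise and wholly on it, without dropping it. Then drop every loose steel ferrule, one by one, standing on end and fully home into the block's pockets, one to a pocket, any pocket. Once all are in, push the limit switch's roller arm down until it clicks to report the magazine loaded, and let it spring back; leave the spanner, grease jar and brass fitting alone.

Things in the scene. Friction and masses are not known exactly. Their poses are not given: they have to be found in the camera images.
- block: The magazine block of the hose crimper, fixed to the bench: a red painted bar 292 x 70 x 42 mm tall, origin at the centre of its underside, x along its length, z up. Six round blind pockets, 34 mm across and 16 mm deep (floor 26 mm above its underside), in a row along its x at -100, -60, -20, 20, 60, 100 mm. Two steel dowels, 14 mm across with tapered tips, stand 30 mm above its top face at x = -130 and +130 mm. At the start the cover plate hides the pockets
- pocket0 (a point): Centre of the mouth of pocket 0, level with the block's top face, at x = -100 mm along the block
- pocket1 (a point): Centre of the mouth of pocket 1, level with the block's top face, at x = -60 mm along the block
- pocket2 (a point): Centre of the mouth of pocket 2, level with the block's top face, at x = -20 mm along the block
- pocket3 (a point): Centre of the mouth of pocket 3, level with the block's top face, at x = 20 mm along the block
- pocket4 (a point): Centre of the mouth of pocket 4, level with the block's top face, at x = 60 mm along the block
- pocket5 (a point): Centre of the mouth of pocket 5, level with the block's top face, at x = 100 mm along the block
- plate_grip (a point): Centre of the grip rib of the cover plate; axes as the plate's: x along its length, z up. The rib is a black bar standing on the middle of the plate: 70 mm long along the plate's x, 14 mm wide (pinch it across its width), 40 mm tall, from 10 to 50 mm above the plate's underside; this point is 30 mm above the underside
- plate: The cover plate: aluminium, 292 x 70 x 10 mm thick, about 0.45 kg, balanced about the rib; origin at the centre of its underside. Its two end holes, 15 mm across, fit the 14 mm dowels closely. It starts lying on the block's top face, down over the dowels, its axes along the block's, and must rise 30 mm, level, to come free
- mat: Black rubber mat fixed flat on the bench, 350 x 140 x 4 mm thick, origin at the centre of its underside, x along its length: where the plate is laid. The mat and the limit switch may change sides from start to start
- board: Plywood board fixed flat on the bench, 270 x 150 x 3 mm thick, origin at the centre of its underside, on which the ferrules stand at the start. The board and the block may change places from start to start
- ferrule0_mid (a point): A hose ferrule: plain steel cylinder 30 mm across, 28 mm tall, about 80 g, filled by its rubber seal (black disc on each end), both ends alike and either may be up, standing on end at the start; this point is its centre, 14 mm above its foot, z along its axis. Four to six of them are there; it stands 12 mm proud of the block when home in a pocket; None if absent
- ferrule1_mid (a point): A hose ferrule: plain steel cylinder 30 mm across, 28 mm tall, about 80 g, filled by its rubber seal (black disc on each end), both ends alike and either may be up, standing on end at the start; this point is its centre, 14 mm above its foot, z along its axis. Four to six of them are there; it stands 12 mm proud of the block when home in a pocket; None if absent
- ferrule2_mid (a point): A hose ferrule: plain steel cylinder 30 mm across, 28 mm tall, about 80 g, filled by its rubber seal (black disc on each end), both ends alike and either may be up, standing on end at the start; this point is its centre, 14 mm above its foot, z along its axis. Four to six of them are there; it stands 12 mm proud of the block when home in a pocket; None if absent
- ferrule3_mid (a point): A hose ferrule: plain steel cylinder 30 mm across, 28 mm tall, about 80 g, filled by its rubber seal (black disc on each end), both ends alike and either may be up, standing on end at the start; this point is its centre, 14 mm above its foot, z along its axis. Four to six of them are there; it stands 12 mm proud of the block when home in a pocket; None if absent
- ferrule4_mid (a point): A hose ferrule: plain steel cylinder 30 mm across, 28 mm tall, about 80 g, filled by its rubber seal (black disc on each end), both ends alike and either may be up, standing on end at the start; this point is its centre, 14 mm above its foot, z along its axis. Four to six of them are there; it stands 12 mm proud of the block when home in a pocket; None if absent
- ferrule5_mid (a point): A hose ferrule: plain steel cylinder 30 mm across, 28 mm tall, about 80 g, filled by its rubber seal (black disc on each end), both ends alike and either may be up, standing on end at the start; this point is its centre, 14 mm above its foot, z along its axis. Four to six of them are there; it stands 12 mm proud of the block when home in a pocket; None if absent
- switch_arm (a joint): Angle of the limit switch's roller arm (rad): 0 at rest with the arm level, growing as the roller is pushed down; it clicks at 0.4, has its stop at 0.6, and springs back when released. Spring: about 5 N at the roller at the click
- roller (a point): Centre of the black roller at the end of the switch's arm, at rest 75 mm above the bench: 22 mm across, 14 mm wide, its axle level along this point's y. The arm runs 70 mm from the roller to its pivot, towards this point's +x at rest, along the side of a grey box-shaped switch body 92 mm tall whose near face is 52 mm beyond the roller's centre and whose middle lies 20 mm to the roller's -y side. The roller sinks 27 mm by the click and 39 mm by the stop
- spanner: A loose steel spanner lying on the bench beyond the work; leave it alone
- jar: A white plastic grease jar, 56 mm across, 65 mm tall, standing on the bench beyond the work; leave it alone
- fitting: A brass hose fitting, 32 mm across, 50 mm tall, standing on the bench; leave it alone
Things that resemble listed ones, but are neither listed nor needed, are in the scene too. Leave any purple or red look-alike of the part that bears switch_arm alone.

How it is judged:
By the outcome, as a careful person would: the job done as asked, in the order asked, and still so for the second after the job is handed in, with the robot touching nothing.
Of ferrule0, ferrule1, ferrule2, ferrule3, ferrule4, ferrule5 only 4 to 6 are there at a start; the rules pass over those that are not, and their reading is None.
At some moment in a run one of ferrule0, ferrule1, ferrule2, ferrule3, ferrule4, ferrule5 may be knocked a few centimetres aside while the robot is not near it.
It also fails if it takes over 210 s, if anything falls off the work surface, if the arm or the gripper's body presses on something with over 40 N, if the wrist force passes 120 N, or if a joint passes its speed limit or range.

## Working session

There is one attempt and no reset: what is moved stays moved. The work goes in short steps, Python scripts to look and compute and a tool call to move; the robot and the scene stay as the last step left them, time stands still between calls to the robot, and variables do not carry over. Pictures are saved under pics/ and viewed, about 12 in all and at most 16, crops included, and the job is handed in when it is done.

Besides the shell and the picture viewer there is one more tool, called after "Request:" as a command line: name --argument value ..., lists and objects as JSON in quotes. apply_moves: Moves the arm, as the interface text tells. Its arguments: {"type":"object","properties":{"increments":{"type":"array"},"grip":{"type":"number"},"newtons":{"type":"number"}},"required":["increments"]}

```bash
mkdir -p pics
python3 - <<'E'
from bench import monitor, eyes, order, env
import cv2
print(monitor.get_state()); print(env.pinch_z)
for n in ["scene","top","wrist"]:
    print(n,eyes.camera_params(n))
    im=eyes.capture(n); cv2.imwrite(f"pics/{n}0.png",im[:,:,::-1])
E
```

```text
{'time': 0.0, 'joints': array([-1.47652655e+00,  2.07434791e-01,  1.54291645e+00, -7.64715365e-06,
        1.39349223e+00, -1.50515613e-01]), 'qd': array([ 0.00094082, -0.00222487, -0.00013194,  0.00186128, -0.00020853,
       -0.00144587]), 'tau': array([ 1.96074281e-03, -3.70876908e+01, -2.81413543e+01,  7.00273155e-02,
        3.59934708e-02, -1.72119790e-04]), 'eef_pos': array([ 139.25248169, -557.06616908,  204.30020134]), 'tool_rot': array([ 0.08553367,  0.70183638,  0.08712476, -0.70179695]), 'force': array([ 0.08304711, -0.16659862, -0.22621502]), 'wrist_torque': array([ 0.01733335, -0.01524744,  0.04462708]), 'opening': 93.91575231859107}
18.8
scene {'vertical_fov': 55.070330041656746, 'cx': 318.0547310542519, 'cy': 193.14628169007017, 'xyz': array([1278.11351678,  124.65544524,  671.24119264]), 'attitude': array([-0.29161957,  0.61614024,  0.6591528 , -0.31756388])}
top {'vertical_fov': 44.622809884774334, 'cx': 316.49657150105736, 'cy': 203.02918927799215, 'xyz': array([ 343.05334595,   86.72133059, 1501.18570761]), 'attitude': array([-0.04575532,  0.70836022, -0.70267665,  0.04876253])}
wrist {'vertical_fov': 60.44924259801852, 'cx': 318.83708051279206, 'cy': 199.01400623493265, 'xyz': array([ 215.64017977, -538.30610246,  383.61044222]), 'attitude': array([ 0.10716139,  0.78075569, -0.60968965, -0.08494422])}
```

View pics/top0.png

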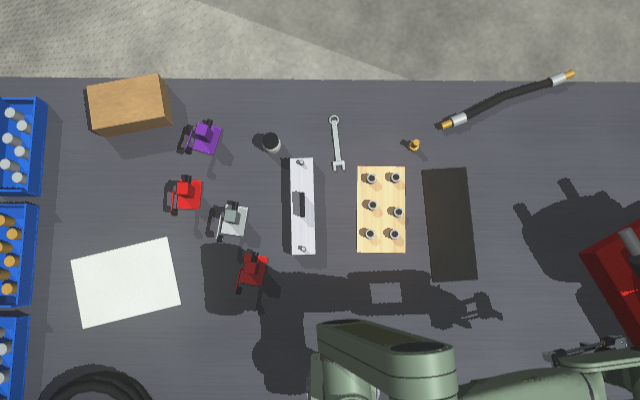

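View pics/scene0.png

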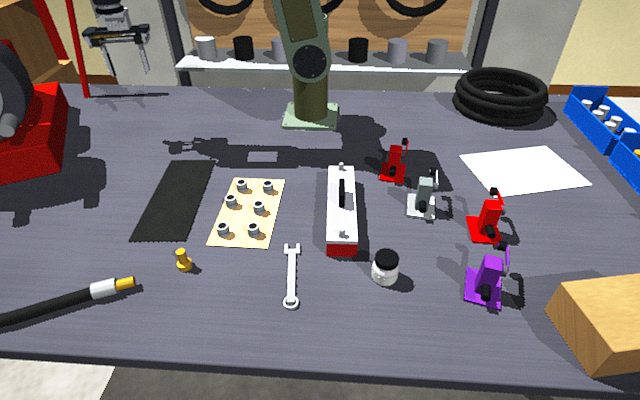

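```bash
cat > h.py <<'E'
import numpy as np, cv2, json
from scipy.spatial.transform import Rotation as R
from bench import monitor, eyes, order, env
def rot(q): return R.from_quat(np.roll(q,-1))
def K(p):
    f=200/np.tan(np.radians(p["vertical_fov"]/2)); return f,p["cx"],p["cy"]
def ray(p,uv,z):
    f,cx,cy=K(p); uv=np.atleast_2d(uv).astype(float)
    d=rot(p["attitude"]).apply(np.c_[(uv[:,0]-cx)/f,(uv[:,1]-cy)/f,np.ones(len(uv))])
    return p["xyz"]+d*((z-p["xyz"][2])/d[:,2])[:,None]
def proj(p,X):
    f,cx,cy=K(p); c=rot(p["attitude"]).inv().apply(np.atleast_2d(X)-p["xyz"])
    return np.c_[f*c[:,0]/c[:,2]+cx,f*c[:,1]/c[:,2]+cy]
def snap(n,name):
    p=eyes.camera_params(n); im=eyes.capture(n)[:,:,::-1].copy(); cv2.imwrite(f"pics/{name}.png",im)
    np.save(f"pics/{name}.npy",p,allow_pickle=True); return p,im
def load(name): return np.load(f"pics/{name}.npy",allow_pickle=True).item(), cv2.imread(f"pics/{name}.png")
E
python3 - <<'E'
from h import *
for n in ["top","scene"]:
    np.save(f"pics/{n}0.npy",eyes.camera_params(n),allow_pickle=True)
p,im=load("top0"); print(ray(p,[[320,350],[297,206]],0))
c=cv2.resize(im[130:300,170:490],None,fx=2.5,fy=2.5,interpolation=cv2.INTER_CUBIC); cv2.imwrite("pics/c1.png",c)
s=monitor.get_state(); print(rot(s["tool_rot"]).as_matrix())
E
```

```text
[[102.26071579  67.2172512    0.        ]
 [535.28237694 141.56712536   0.        ]]
[[-1.58286931e-04  2.42358313e-01 -9.70186798e-01]
 [ 1.71852676e-03 -9.70185312e-01 -2.42358222e-01]
 [-9.99998511e-01 -1.70565411e-03 -2.62931590e-04]]
```

View pics/c1.png

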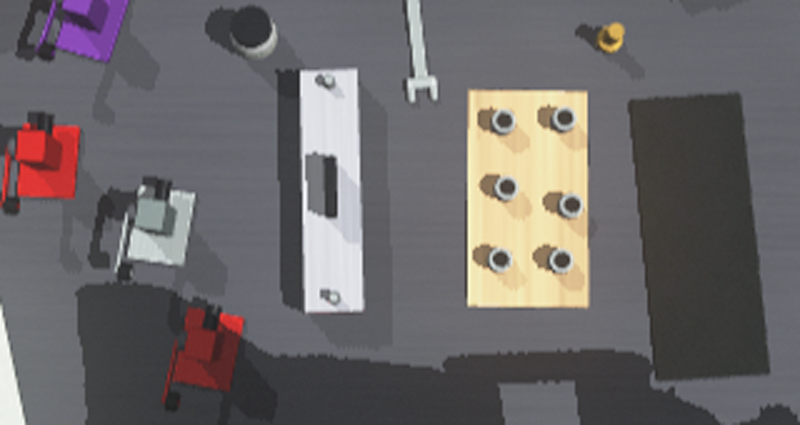

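Run:
```python
from h import *
np.set_printoptions(precision=1,suppress=True)
p,im=load("top0")
g=lambda pts,z: ray(p,(np.array(pts)+.5)/2.5-.5+[170,130],z)
pl=g([[300,70],[357,69],[363,311],[305,312]],52);print(pl,pl.mean(0));
def yaw(a,b): return np.arctan2(*(b-a)[1::-1])
print("yaw",yaw(pl[3],pl[0]),yaw(pl[2],pl[1]),np.linalg.norm(pl[3]-pl[0]),np.linalg.norm(pl[3]-pl[2]))
d=g([[324,80],[329,295]],82)  # dowel tips approx
print("dow",d,d.mean(0),np.linalg.norm(d[0]-d[1]))
r=g([[323,156],[336,156],[336,216],[324,216]],92);print("rib",r,r.mean(0))
m=g([[629,101],[740,93],[769,373],[656,380]],4);print("mat",m,m.mean(0),yaw(m[3],m[0]),yaw(m[2],m[1]),np.linalg.norm(m[3]-m[0]),np.linalg.norm(m[3]-m[2]))
f=g([[503,121],[564,118],[506,187],[571,204],[499,260],[561,260]],31);print("fer",f)
print("roller",g([[124,270]],75))
```

```text
[[676.3 163.8  52. ]
 [678.2  94.5  52. ]
 [385.6  84.8  52. ]
 [383.9 153.4  52. ]] [531.  124.1  52. ]
yaw 0.03527474876724845 0.03308546352449093 292.6323201243785 68.62427191416646
dow [[657.5 133.5  82. ]
 [402.9 124.5  82. ]] [530.2 129.   82. ] 254.812173840517
rib [[564.5 133.2  92. ]
 [564.7 118.   92. ]
 [494.1 117.2  92. ]
 [494.  131.1  92. ]] [529.3 124.9  92. ]
mat [[ 651.3 -246.2    4. ]
 [ 662.8 -385.8    4. ]
 [ 315.9 -409.6    4. ]
 [ 306.4 -271.8    4. ]] [ 484.1 -328.4    4. ] 0.0740749787048698 0.06855413773738268 345.87914999279803 138.12158673654443
fer [[ 619.5  -85.    31. ]
 [ 623.8 -159.9   31. ]
 [ 537.8  -88.1   31. ]
 [ 517.6 -167.    31. ]
 [ 448.8  -78.9   31. ]
 [ 449.4 -153.9   31. ]]
roller [[430.4 364.6  75. ]]
```

Request:
apply_moves --increments '[0,-0.0404,-0.0389,0,0,0,0,-0.0404,-0.0389,0,0,0,0,-0.0404,-0.0389,0,0,0,0,-0.0404,-0.0389,0,0,0,0,-0.0404,-0.0389,0,0,0,0,-0.0404,-0.0389,0,0,0,0,-0.0404,-0.0389,0,0,0,0,-0.0404,-0.0389,0,0,0,0,-0.0404,-0.0389,0,0,0,0,-0.0404,-0.0389,0,0,0,0,-0.0404,-0.0389,0,0,0,0,-0.0404,-0.0389,0,0,0]'

```text
time: 1.65
eef_pos: [475.3, 27.5, 205.4]
tool_rot: [0.087, 0.702, 0.086, -0.702]
force: [0.3, 0.1, -0.1]
opening: 93.6
```

Request:
apply_moves --increments '[0,-0.0404,-0.0389,0,0,0,0,-0.0404,-0.0389,0,0,0,0,0,0,0.1055,0,0,0,0,0,0.1055,0,0,0,0,0,0,0,0,0,0,0,0,0,0]'

```text
time: 2.4
eef_pos: [530.4, 122.7, 205.3]
tool_rot: [-0.012, -0.707, -0.012, 0.707]
force: [0.1, 0.9, -0.5]
opening: 93.9
```

```bash
cat >> h.py <<'E'
np.set_printoptions(precision=4,suppress=True)
def rel(pos,yaw,flip=0):
    """shift (m, tool axes) and turn about tool x (rad), etc. to put TCP at pos, jaws opening along yaw+90deg"""
    s=monitor.get_state(); Rt=rot(s["tool_rot"])
    x=np.array([0,0,-1.]); y=-np.array([-np.sin(yaw),np.cos(yaw),0]); z=np.cross(x,y)
    T=R.from_matrix(np.c_[x,y,z]); 
    print("at",s["eef_pos"],"t",s["time"],"open",s["opening"],"F",s["force"],"j",s["joints"])
    print("shift",Rt.inv().apply(np.array(pos)-s["eef_pos"])/1000,"turn",(Rt.inv()*T).as_rotvec())
E
python3 - <<'E'
from h import *
rel([531,124,200],0.034)
snap("wrist","w1")
E
```

```text
at [530.4316 122.7316 205.2823] t 2.4 open 93.93801377675192 F [ 0.0822  0.8582 -0.4537] j [0.0684 0.1424 1.6168 0.     1.3828 1.6041]
shift [ 0.0053 -0.0012 -0.0006] turn [0.001  0.0004 0.    ]
```

View pics/w1.png

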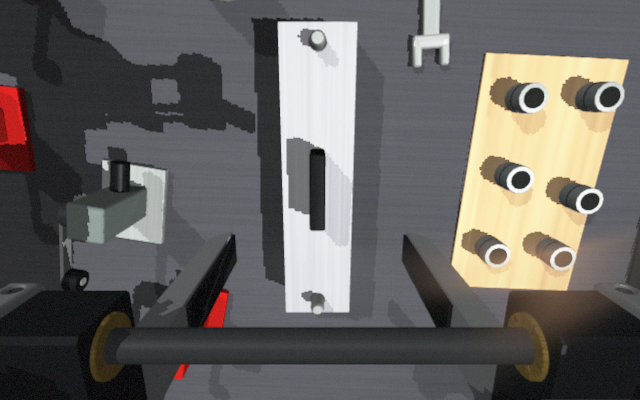

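Run:
```python
from h import *
np.set_printoptions(precision=1,suppress=True)
p,im=load("w1")
pl=ray(p,[[277,21],[357,22],[350.5,312],[286,313]],52);print(pl,pl.mean(0))
yaw=lambda a,b: np.arctan2(*(b-a)[1::-1]); 
print(np.round([yaw(pl[3],pl[0]),yaw(pl[2],pl[1])],4),np.linalg.norm(pl[3]-pl[0]),np.linalg.norm(pl[3]-pl[2]))
r=ray(p,[[310,150],[325,150],[325,230],[311,230]],92);print("rib",r.mean(0),np.linalg.norm(r[0]-r[3]))
print("fer",ray(p,[[531,97],[608,96],[518,178],[588,201],[494,256],[562,258]],31))
print("roller",ray(p,[[76,281]],75))
t,_=load("top0"); print(proj(t,ray(p,[[76,281]],75)))
```

```text
[[676.4 164.6  52. ]
 [678.   94.4  52. ]
 [386.5  82.6  52. ]
 [382.7 154.1  52. ]] [530.9 123.9  52. ]
[0. 0.] 293.80798582617365 71.57995678780901
rib [533.7 123.8  92. ] 72.56620221962541
fer [[ 621.3  -83.6   31. ]
 [ 624.9 -159.3   31. ]
 [ 539.7  -86.5   31. ]
 [ 517.3 -166.3   31. ]
 [ 449.9  -76.7   31. ]
 [ 450.1 -153.6   31. ]]
roller [[428.  363.2  75. ]]
[[219.8 238.5]]
```

Request:
apply_moves --increments '[0.04,-0.0012,-0.0006,0.001,0,0,0.04,0,0,0,0,0,0.035,0,0,0,0,0,0.02,0,0,0,0,0,0.012,0,0,0,0,0,0,0,0,0,0,0,0,0,0,0,0,0]'

```text
time: 3.32
eef_pos: [532.2, 124.1, 59.6]
tool_rot: [0.012, 0.708, 0.012, -0.706]
force: [0.3, -0.6, 0.4]
opening: 94.2
```

Request:
apply_moves --increments '[0,0,0,0,0,0,0,0,0,0,0,0,0,0,0,0,0,0,0,0,0,0,0,0,0,0,0,0,0,0,0,0,0,0,0,0,0,0,0,0,0,0,0,0,0,0,0,0]' --grip 1 --newtons 45

```text
time: 4.32
eef_pos: [531.2, 124.1, 58.4]
tool_rot: [-0.012, -0.707, -0.012, 0.707]
force: [-0.8, -0.0, 0.4]
opening: 17.0
```

Run:
```python
from h import *
rel([531,124,60],0.035)
s=monitor.get_state();print(s["wrist_torque"])
```

```text
at [531.1571 124.0866  58.412 ] t 4.325 open 17.0407959574917 F [-0.7801 -0.0099  0.4027] j [0.0708 0.3126 1.7413 0.0001 1.0878 1.6088]
shift [-0.0016  0.0001  0.0002] turn [-0.0023  0.0001  0.    ]
[-0.001  -0.0129  0.0374]
```

Request:
apply_moves --increments '[0,0,0,0,0,0,0,0,0,0,0,0,0,0,0,0,0,0,0,0,0,0,0,0]'

```text
time: 4.82
eef_pos: [531.2, 124.2, 58.4]
tool_rot: [0.012, 0.707, 0.012, -0.707]
force: [-0.1, 0.7, -1.0]
opening: 13.9
```

Request:
apply_moves --increments '[-0.005,0,0,0,0,0,-0.005,0,0,0,0,0,-0.005,0,0,0,0,0,-0.005,0,0,0,0,0]'

```text
time: 5.32
eef_pos: [530.8, 124.0, 78.6]
tool_rot: [-0.012, -0.707, -0.012, 0.707]
force: [0.1, -0.0, -4.1]
opening: 13.4
```

Run:
```python
from h import *
rel([531,124,60],0.035)
s=monitor.get_state();print(s["wrist_torque"])
```

```text
at [530.8071 124.0219  78.6414] t 5.325 open 13.416335996040662 F [ 0.1229 -0.0129 -4.0576] j [ 0.0708  0.2838  1.7297 -0.0001  1.129   1.6088]
shift [ 0.0186  0.     -0.0002] turn [-0.0022  0.0008 -0.0001]
[ 0.0111 -0.0684  0.0041]
```

Request:
apply_moves --increments '[-0.01,0,0,0,0,0,-0.015,0,0,0,0,0,-0.02,0,0,0,0,0,-0.02,0,0,0,0,0,-0.01,0,0,0,0,0]'

```text
time: 5.95
eef_pos: [532.2, 124.1, 155.7]
tool_rot: [0.012, 0.708, 0.012, -0.706]
force: [0.9, 0.8, -3.9]
opening: 13.7
```

Request:
apply_moves --increments '[0,0.015,0.003,0,0,0,0,0.03,0.005,0,0,0,0,0.045,0.006,0,0,0,0,0.045,0.006,0,0,0,0,0.045,0.006,0,0,0,0,0.045,0.006,0,0,0,0,0.045,0.006,0,0,0,0,0.045,0.006,0,0,0,0,0.045,0.006,0,0,0,0,0.045,0.006,0,0,0,0,0.03,0.005,0,0,0,0,0.015,0.002,-0.034,0,0]'

```text
time: 7.45
eef_pos: [480.8, -329.8, 152.0]
tool_rot: [-0.023, -0.706, -0.023, 0.708]
force: [-0.0, 0.8, -4.3]
opening: 13.8
```

Request:
apply_moves --increments '[0,0,0,0,0,0,0,0,0,0,0,0]'

```text
time: 7.7
eef_pos: [482.1, -326.9, 152.6]
tool_rot: [-0.023, -0.706, -0.024, 0.707]
force: [-0.3, -0.1, -3.8]
opening: 13.7
```

Run:
```python
from h import *
rel([484,-328,60],0.071)
print(monitor.get_state()["wrist_torque"])
snap("wrist","w2"); p,im=snap("scene","s2"); cv2.imwrite("pics/s2c.png",cv2.resize(im[80:280,80:400],None,fx=2.4,fy=2.4))
```

```text
at [ 482.1118 -326.9421  152.5579] t 7.7 open 13.726618636679351 F [-0.306  -0.0755 -3.8048] j [-0.7446  0.271   1.5758  0.0002  1.297   0.76  ]
shift [ 0.0926  0.0013 -0.0019] turn [-0.0048  0.0014  0.0018]
[ 0.0335  0.0071 -0.0164]
```

View pics/w2.png

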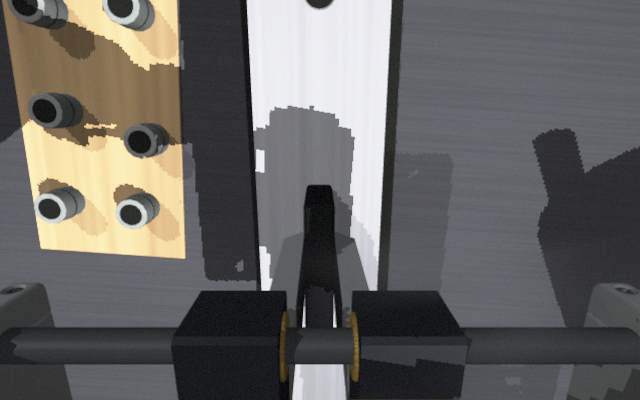

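Request:
apply_moves --increments '[0.03,0.001,-0.002,-0.005,0,0,0.035,0,0,0,0,0,0.03,0,0,0,0,0,0.02,0,0,0,0,0,0.01,0,0,0,0,0,0.003,0,0,0,0,0,0,0,0,0,0,0,0,0,0,0,0,0]'

```text
time: 8.8
eef_pos: [485.8, -329.3, 26.6]
tool_rot: [0.026, 0.707, 0.025, -0.706]
force: [0.2, 0.1, -3.0]
opening: 13.9
```

Request:
apply_moves --increments '[0.001,0,0,0,0,0,0.001,0,0,0,0,0,0.001,0,0,0,0,0,0.0,0,0,0,0,0,0,0,0,0,0,0]'

```text
time: 9.43
eef_pos: [485.0, -328.6, 22.4]
tool_rot: [-0.025, -0.707, -0.025, 0.707]
force: [-1.2, 0.7, -4.0]
opening: 13.7
```

Request:
apply_moves --increments '[0.001,0,0,0,0,0,0.001,0,0,0,0,0,0.0,0,0,0,0,0,0,0,0,0,0,0]'

```text
time: 9.93
eef_pos: [485.1, -328.7, 20.5]
tool_rot: [0.025, 0.707, 0.025, -0.707]
force: [0.2, 0.5, -3.5]
opening: 13.8
```

Request:
apply_moves --increments '[0.0005,0,0,0,0,0,0.0005,0,0,0,0,0,0.0,0,0,0,0,0,0,0,0,0,0,0]'

```text
time: 10.42
eef_pos: [485.1, -328.6, 20.4]
tool_rot: [-0.025, -0.707, -0.025, 0.707]
force: [-3.2, 2.8, 5.0]
opening: 14.2
```

Request:
apply_moves --increments '[0,0,0,0,0,0,0,0,0,0,0,0,0,0,0,0,0,0,0,0,0,0,0,0,0,0,0,0,0,0,0,0,0,0,0,0]' --grip -0.1

```text
time: 11.18
eef_pos: [485.0, -328.6, 19.4]
tool_rot: [0.025, 0.707, 0.025, -0.707]
force: [0.5, -0.9, 0.4]
opening: 51.6
```

Request:
apply_moves --increments '[-0.015,0,0,0,0,0,-0.035,0,0,0,0,0,-0.05,0,0,0,0,0,-0.05,0,0,0,0,0,0,0,0,0,0,0,0,0,0,0,0,0]'

```text
time: 11.92
eef_pos: [484.9, -328.5, 169.9]
tool_rot: [0.026, 0.707, 0.025, -0.707]
force: [0.6, 0.1, -0.0]
opening: 51.5
```

Run:
```python
from h import *
rel([484,-328,60],0.071)
p,im=snap("top","t2"); cv2.imwrite("pics/t2c.png",cv2.resize(im[130:300,170:490],None,fx=2.5,fy=2.5,interpolation=cv2.INTER_CUBIC))
```

```text
at [ 484.8863 -328.4583  169.8601] t 11.925 open 51.488930944305565 F [ 0.5578  0.0905 -0.0102] j [-0.7431  0.259   1.5532 -0.      1.3289  0.7558]
shift [ 0.1099 -0.0006  0.0009] turn [ 0.0008 -0.0003 -0.0003]
```

View pics/t2c.png

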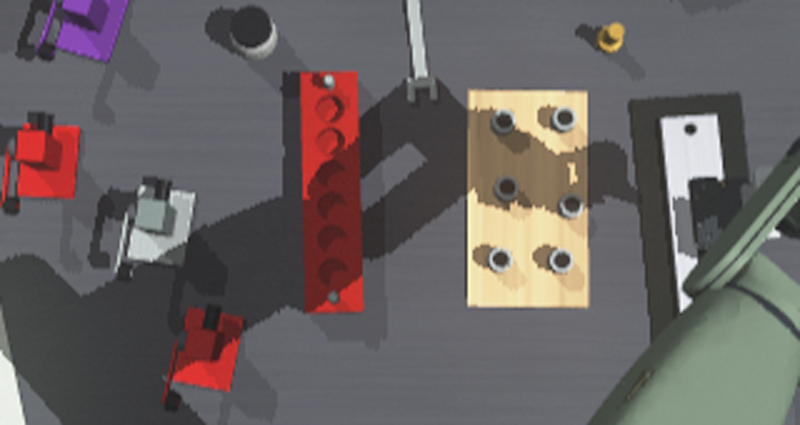

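Request:
apply_moves --increments '[-0.01,-0.042,-0.008,0,0,0,-0.01,-0.042,-0.008,0,0,0,-0.01,-0.042,-0.008,0,0,0,-0.005,-0.042,-0.008,0,0,0,0,-0.042,-0.008,0,0,0,0,-0.042,-0.008,0,0,0,0,-0.042,-0.008,0,0,0,0,-0.041,-0.008,0.035,0,0,0,0,0,0,0,0,0,0,0,0,0,0,0,0,0,0,0,0]'

```text
time: 13.35
eef_pos: [524.4, 9.1, 203.7]
tool_rot: [-0.013, -0.706, -0.012, 0.708]
force: [-0.5, 0.2, 0.1]
opening: 51.5
```

Run:
```python
from h import *
rel([531,10,205],0.036)
snap("wrist","w3")
```

```text
at [524.4085   9.0774 203.7358] t 13.35 open 51.4766083169507 F [-0.472   0.189   0.0595] j [-0.1476  0.1018  1.6654 -0.0004  1.3758  1.3879]
shift [-0.0013 -0.0007 -0.0066] turn [-0.0006  0.0015 -0.0001]
```

View pics/w3.png

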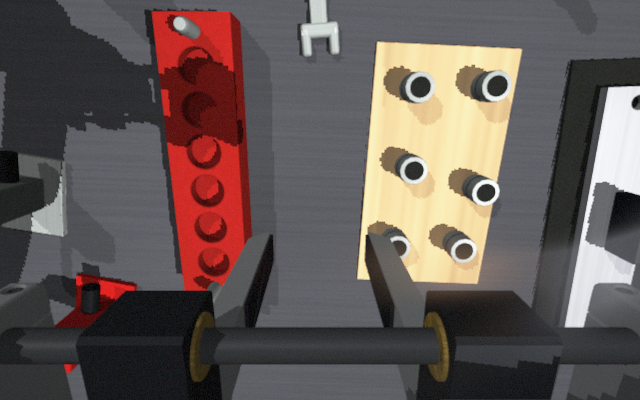

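```bash
cat >> h.py <<'E'
C=np.array([530.9,123.9]); YAW=0.036
def pocket(k,z=42): 
    x=-100+40*k; return np.array([C[0]+x*np.cos(YAW),C[1]+x*np.sin(YAW),z])
F=np.array([[621.3,-83.6],[624.9,-159.3],[539.7,-86.5],[517.3,-166.3],[449.9,-76.7],[450.1,-153.6]])
def circ(p,c,r,z):
    a=np.linspace(0,2*np.pi,73); return proj(p,np.c_[c[0]+r*np.cos(a),c[1]+r*np.sin(a),np.full(73,z)])
def overlay(name,out,box,s,fer=range(6),pk=range(6)):
    p,im=load(name); u0,v0,u1,v1=box
    c=cv2.resize(im[v0:v1,u0:u1],None,fx=s,fy=s,interpolation=cv2.INTER_CUBIC)
    L=[circ(p,F[i],15,31) for i in fer]+[circ(p,pocket(k),17,42) for k in pk]
    for q in L: cv2.polylines(c,[np.int32(np.round(((q-[u0,v0]+.5)*s-.5)*8))],True,(255,255,0),1,cv2.LINE_AA,3)
    cv2.imwrite(f"pics/{out}.png",c)
E
python3 - <<'E'
from h import *
p,im=load("w3")
print(ray(p,[[197,65],[203,108],[205,151],[208,189],[211,226],[214,262]],42)-[pocket(k) for k in range(5,-1,-1)])
print(ray(p,[[419,87],[496,86],[412,170],[484,193],[399,246],[463,250]],31)[:,:2]-F)
overlay("w3","o3",(140,30,540,280),2)
E
```

```text
[[ 1.3345 -1.345   0.    ]
 [ 2.7863 -3.283   0.    ]
 [ 1.4691 -1.4848  0.    ]
 [ 2.5786 -0.9676  0.    ]
 [ 2.3185 -0.5662  0.    ]
 [ 0.6615 -0.2892  0.    ]]
[[-0.7194 -1.6327]
 [-0.7586 -0.8121]
 [-1.2417 -0.8699]
 [-0.831  -0.0457]
 [ 2.8424 -5.595 ]
 [ 0.3388 -0.2996]]
```

View pics/o3.png

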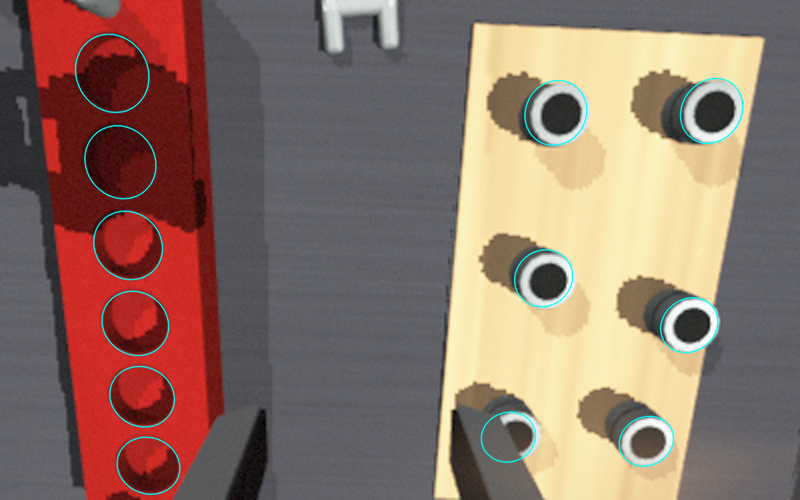

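Request:
apply_moves --increments '[0,0.024,-0.023,0,0,0,0.02,0.024,-0.023,0,0,0,0.025,0.024,-0.023,0,0,0,0.029,0.025,-0.024,0,0,0,0,0,0,0,0,0,0,0,0,0,0,0,0,0,0,0,0,0]'

```text
time: 14.28
eef_pos: [621.7, -83.1, 132.1]
tool_rot: [0.013, 0.708, 0.013, -0.706]
force: [0.3, 0.2, 0.8]
opening: 51.7
```

```bash
cat >> h.py <<'E'
def disc(p,im,xy,z=31,rad=15):
    f,cx,cy=K(p); uv=proj(p,[*xy,z])[0]; D=np.linalg.norm(np.array([*xy,z])-p["xyz"]); s=f/D
    m=(im.max(2)<75).astype(np.uint8); n,lab,st,cen=cv2.connectedComponentsWithStats(m)
    best=[(np.linalg.norm(cen[i]-uv),i) for i in range(1,n) if 0.25*np.pi*(15*s)**2<st[i,4]<1.1*np.pi*(15*s)**2]
    if not best: return None
    d,i=min(best); q=ray(p,cen[i],z)[0]; print("disc px",cen[i],"exp",uv,"eqdia mm",2*np.sqrt(st[i,4]/np.pi)/s,"wh mm",st[i,2:4]/s,"->",q); return q
def hover(i,name):
    p,im=snap("wrist",name); q=disc(p,im,F[i]); 
    if q is not None: rel([q[0],q[1],19.5],YAW)
E
python3 - <<'E'
from h import *
hover(0,"h0")
E
```

```text
disc px [322.4032 199.8575] exp [319.3767 199.4042] eqdia mm 18.466324566289995 wh mm [18.6671 17.8186] -> [620.9948 -86.1822  31.    ]
at [621.7418 -83.0239 132.1922] t 14.325 open 51.461388173280604 F [-0.2358 -0.9073  0.6169] j [-0.2707  0.3779  1.4797  0.0001  1.2815  1.2627]
shift [0.1127 0.0031 0.0011] turn [ 0.0014 -0.0024 -0.0006]
```

View pics/h0.png

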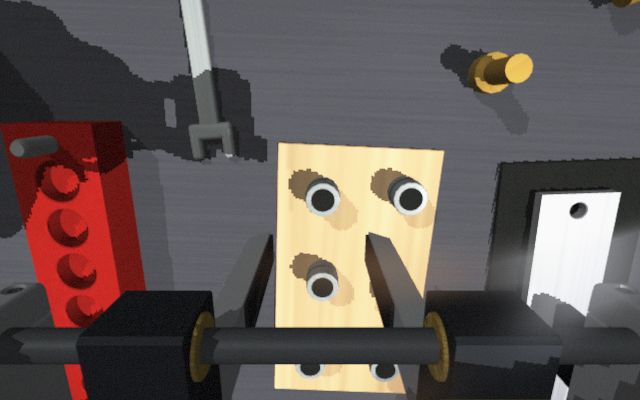

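Request:
apply_moves --increments '[0.03,0.002,0.001,0.001,0,0,0.035,0,0,0,0,0,0.03,0,0,0,0,0,0.013,0,0,0,0,0,0.005,0,0,0,0,0,0,0,0,0,0,0,0,0,0,0,0,0]'

```text
time: 15.2
eef_pos: [621.7, -85.7, 19.0]
tool_rot: [0.013, 0.708, 0.012, -0.706]
force: [0.5, 0.4, 1.1]
opening: 51.5
```

Request:
apply_moves --increments '[0,0,0,0,0,0,0,0,0,0,0,0,0,0,0,0,0,0,0,0,0,0,0,0,0,0,0,0,0,0]' --grip 1 --newtons 25

```text
time: 15.82
eef_pos: [620.7, -85.6, 17.8]
tool_rot: [0.013, 0.707, 0.013, -0.707]
force: [-0.6, 0.3, 2.6]
opening: 29.3
```

Run:
```python
from h import *
a=pocket(5); rel([a[0],a[1],90],YAW)
```

```text
at [620.6589 -85.574   17.7932] t 15.825 open 29.329914843000402 F [-0.6323  0.3416  2.5637] j [-0.275   0.5159  1.5467 -0.0001  1.0785  1.2601]
shift [-0.0723 -0.2126 -0.0178] turn [-0.0002 -0.0004 -0.0003]
```

Request:
apply_moves --increments '[-0.03,0,0,0,0,0,-0.042,-0.02,0,0,0,0,0,-0.04,-0.004,0,0,0,0,-0.04,-0.004,0,0,0,0,-0.04,-0.004,0,0,0,0,-0.04,-0.004,0,0,0,0,-0.0225,-0.0015,0,0,0,0,-0.01,0,0,0,0,0,0,0,0,0,0,0,0,0,0,0,0,0,0,0,0,0,0]'

```text
time: 17.2
eef_pos: [630.5, 126.3, 89.5]
tool_rot: [-0.012, -0.707, -0.012, 0.707]
force: [-0.4, -0.2, -0.8]
opening: 29.2
```

Run:
```python
from h import *
a=pocket(5); rel([a[0]-.3,a[1],45],YAW)
p,im=snap("wrist","g0")
cv2.imwrite("pics/g0c.png",cv2.resize(im[100:300,180:500],None,fx=2.5,fy=2.5,interpolation=cv2.INTER_CUBIC))
```

```text
at [630.4569 126.3398  89.4763] t 17.2 open 29.189862507835677 F [-0.4008 -0.2373 -0.7669] j [ 0.0634  0.4558  1.4655 -0.0002  1.2203  1.6001]
shift [ 0.0445 -0.0012 -0.0001] turn [-0.0018  0.     -0.0002]
```

View pics/g0c.png

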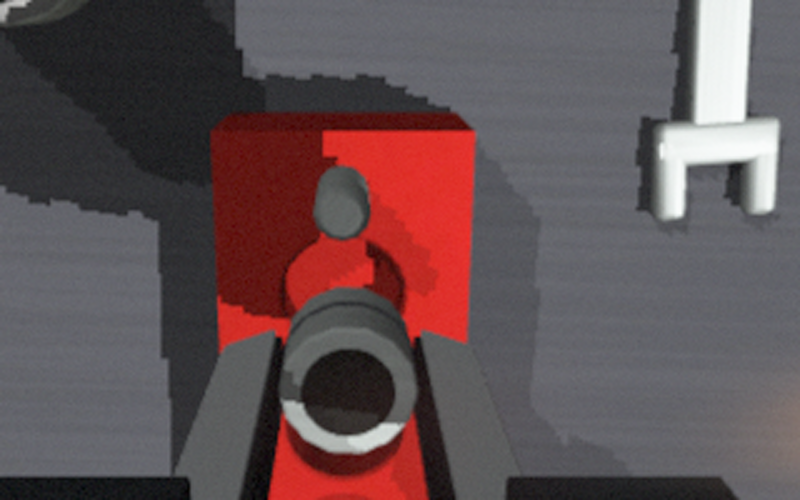

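Request:
apply_moves --increments '[0.015,-0.0012,0,-0.002,0,0,0.015,0,0,0,0,0,0.004,0,0,0,0,0,0.004,0,0,0,0,0,0.003,0,0,0,0,0,0.0025,0,0,0,0,0,0.0,0,0,0,0,0,0,0,0,0,0,0]'

```text
time: 18.25
eef_pos: [630.4, 128.8, 46.2]
tool_rot: [0.013, 0.707, 0.013, -0.707]
force: [-1.1, 0.4, -1.1]
opening: 29.6
```

Run:
```python
from h import *
a=pocket(5); rel([a[0]-.3,a[1],45],YAW)
```

```text
at [630.4108 128.8047  46.197 ] t 18.25 open 29.574790885367 F [-1.0976  0.3775 -1.1039] j [ 0.0672  0.5083  1.4885 -0.      1.1444  1.6001]
shift [ 0.0012  0.0013 -0.0001] turn [ 0.0019 -0.0004 -0.    ]
```

Request:
apply_moves --increments '[0.001,0.001,0,0,0,0,0,0,0,0,0,0]'

```text
time: 18.5
eef_pos: [630.3, 127.7, 44.9]
tool_rot: [-0.013, -0.707, -0.013, 0.707]
force: [-0.7, -0.6, -1.6]
opening: 29.1
```

Request:
apply_moves --increments '[0,0,0,0,0,0,0,0,0,0,0,0,0,0,0,0,0,0,0,0,0,0,0,0]' --grip -0.1

```text
time: 19.0
eef_pos: [630.4, 127.8, 45.0]
tool_rot: [0.013, 0.707, 0.013, -0.707]
force: [-0.6, 0.1, -0.3]
opening: 51.6
```

Request:
apply_moves --increments '[-0.02,0,0,0,0,0,-0.03,0,0,0,0,0,-0.03,0,0,0,0,0,-0.005,0,0,0,0,0,0,0,0,0,0,0]'

```text
time: 19.62
eef_pos: [630.5, 127.8, 130.5]
tool_rot: [0.013, 0.707, 0.013, -0.707]
force: [0.2, -1.4, -0.6]
opening: 51.8
```

Run:
```python
from h import *
rel([F[1][0],F[1][1]-1,132],YAW)
p,im=snap("wrist","g1")
a=pocket(5); disc(p,im,a[:2],54); 
cv2.imwrite("pics/g1c.png",cv2.resize(im[80:280,160:480],None,fx=2.5,fy=2.5,interpolation=cv2.INTER_CUBIC))
```

```text
at [630.4677 127.7867 130.5138] t 19.625 open 51.8255707364576 F [ 0.1856 -1.4172 -0.5872] j [ 0.0656  0.4124  1.4356 -0.      1.2927  1.5986]
shift [-0.0015  0.2877  0.0165] turn [ 0.0018 -0.001   0.    ]
disc px [318.9566 207.089 ] exp [319.3159 206.8912] eqdia mm 18.398467693950703 wh mm [19.4773 17.9191] -> [630.6637 127.7728  54.    ]
```

View pics/g1c.png

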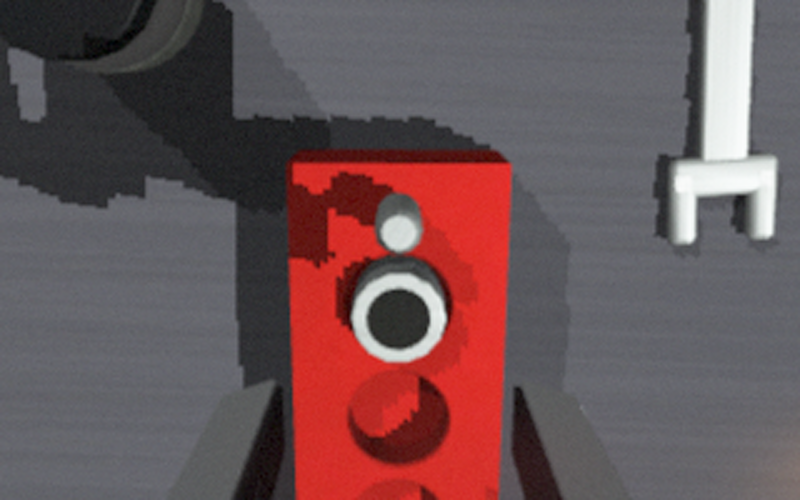

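Request:
apply_moves --increments '[0,0.02,0.001,0,0,0,0,0.045,0.003,0,0,0,0,0.055,0.003,0,0,0,0,0.055,0.003,0,0,0,0,0.05,0.003,0,0,0,0,0.04,0.002,0,0,0,0,0.022,0.0015,0.001,0,0,0,0,0,0,0,0,0,0,0,0,0,0]'

```text
time: 20.8
eef_pos: [624.4, -158.4, 129.5]
tool_rot: [-0.013, -0.707, -0.014, 0.707]
force: [0.2, 0.6, 0.5]
opening: 51.7
```

Run:
```python
from h import *
hover(1,"h1")
```

```text
disc px [321.9346 199.2042] exp [320.1726 198.9053] eqdia mm 18.529536294041915 wh mm [19.3244 18.4842] -> [ 624.695  -160.7897   31.    ]
at [ 624.5657 -158.0375  129.6434] t 20.85 open 51.335770470797556 F [0.0922 0.6518 0.5981] j [-0.3823  0.4164  1.4319  0.0006  1.2942  1.1498]
shift [ 0.1101  0.0028 -0.0001] turn [0.0025 0.0006 0.0008]
```

Request:
apply_moves --increments '[0.03,0.0025,0,0.001,0,0,0.035,0,0,0,0,0,0.028,0,0,0,0,0,0.012,0,0,0,0,0,0.004,0,0,0,0,0,0,0,0,0,0,0,0,0,0,0,0,0]'

```text
time: 21.72
eef_pos: [625.9, -162.5, 22.5]
tool_rot: [0.013, 0.708, 0.012, -0.706]
force: [1.0, 0.1, -0.3]
opening: 51.8
```

Request:
apply_moves --increments '[0,0,0,0,0,0,0,0,0,0,0,0,0,0,0,0,0,0,0,0,0,0,0,0,0,0,0,0,0,0]' --grip 1 --newtons 25

```text
time: 22.35
eef_pos: [624.9, -162.2, 21.3]
tool_rot: [0.013, 0.707, 0.013, -0.707]
force: [-0.5, 1.2, 2.8]
opening: 28.9
```

Run:
```python
from h import *
a=pocket(4); rel([a[0],a[1],90],YAW)
```

```text
at [ 624.9287 -162.2144   21.2847] t 22.35 open 28.884093351009867 F [-0.4733  1.2197  2.7822] j [-0.3879  0.5448  1.4924  0.      1.104   1.1471]
shift [-0.0688 -0.2893  0.0237] turn [-0.0003 -0.0003 -0.0001]
```

Request:
apply_moves --increments '[-0.03,0,0,0,0,0,-0.0388,-0.02,0.002,0,0,0,0,-0.045,0.004,0,0,0,0,-0.055,0.004,0,0,0,0,-0.055,0.004,0,0,0,0,-0.05,0.004,0,0,0,0,-0.04,0.003,0,0,0,0,-0.0243,0.0025,0,0,0,0,0,0,0,0,0,0,0,0,0,0,0,0,0,0,0,0,0]'

```text
time: 23.72
eef_pos: [591.1, 124.8, 89.6]
tool_rot: [-0.012, -0.707, -0.012, 0.707]
force: [-0.6, -0.9, -0.6]
opening: 29.1
```

Run:
```python
from h import *
a=pocket(4); rel([a[0]+.2,a[1],46],YAW)
```

```text
at [591.1147 124.8107  89.5922] t 23.725 open 29.14534371564659 F [-0.6317 -0.8592 -0.6096] j [ 0.0651  0.3817  1.571  -0.0004  1.1891  1.6019]
shift [ 0.0436 -0.0013  0.    ] turn [-0.0018  0.0002 -0.0003]
```

Request:
apply_moves --increments '[0.015,-0.0003,0,0,0,0,0.014,0,0,0,0,0,0.004,0,0,0,0,0,0.004,0,0,0,0,0,0.004,0,0,0,0,0,0.003,0,0,0,0,0,0.0,0,0,0,0,0,0,0,0,0,0,0]'

```text
time: 24.72
eef_pos: [591.1, 126.5, 46.0]
tool_rot: [0.013, 0.707, 0.013, -0.707]
force: [0.1, -0.0, -1.0]
opening: 29.1
```

Run:
```python
from h import *
a=pocket(4); rel([a[0]+.2,a[1],46],YAW)
```

```text
at [591.0745 126.4621  45.9741] t 24.725 open 29.12472887473187 F [ 0.0765 -0.0398 -0.9733] j [ 0.0677  0.4378  1.5951 -0.      1.1083  1.6026]
shift [-0.      0.0004  0.    ] turn [-0.0001 -0.0004 -0.    ]
```

Request:
apply_moves --increments '[0,0,0,0,0,0,0,0,0,0,0,0,0,0,0,0,0,0,0,0,0,0,0,0]' --grip -0.1

```text
time: 25.22
eef_pos: [591.0, 126.4, 45.8]
tool_rot: [0.013, 0.707, 0.013, -0.707]
force: [-0.2, -0.2, -0.4]
opening: 51.6
```

Request:
apply_moves --increments '[-0.02,0,0,0,0,0,-0.03,0,0,0,0,0,-0.03,0,0,0,0,0,-0.005,0,0,0,0,0,0,0,0,0,0,0]'

```text
time: 25.85
eef_pos: [591.1, 126.4, 131.3]
tool_rot: [0.013, 0.707, 0.013, -0.707]
force: [-0.6, 0.0, -0.4]
opening: 51.7
```

Run:
```python
from h import *
rel([F[2][0],F[2][1]-1,130],YAW)
p,im=snap("wrist","g2")
for k in (4,5): a=pocket(k); print(a); disc(p,im,a[:2],54);
```

```text
at [591.0558 126.4397 131.2846] t 25.85 open 51.680927146813225 F [-0.626   0.0221 -0.45  ] j [0.0676 0.3346 1.5403 0.     1.2658 1.6026]
shift [0.0012 0.212  0.059 ] turn [-0.0002 -0.001   0.    ]
[590.8611 126.0595  42.    ]
disc px [318.8041 207.1913] exp [319.4055 207.2945] eqdia mm 18.479955243069185 wh mm [18.7597 17.978 ] -> [590.9287 126.5322  54.    ]
[630.8352 127.4992  42.    ]
disc px [319.0179 156.4175] exp [319.4064 156.2887] eqdia mm 19.125052724792507 wh mm [18.8931 19.6488] -> [630.728 127.787  54.   ]
```

Two home. Next: ferrule 2.

Request:
apply_moves --increments '[0,0.02,0.006,0,0,0,0,0.042,0.012,0,0,0,0,0.05,0.014,0,0,0,0,0.05,0.014,0,0,0,0,0.035,0.009,0,0,0,0,0.015,0.004,0,0,0,0,0,0,0,0,0,0,0,0,0,0,0]'

```text
time: 26.9
eef_pos: [539.5, -86.6, 130.4]
tool_rot: [-0.013, -0.707, -0.013, 0.707]
force: [0.5, 0.4, 0.8]
opening: 52.0
```

Run:
```python
from h import *
hover(2,"h2")
```

```text
disc px [321.848  200.6907] exp [318.919  198.9129] eqdia mm 18.42208132940384 wh mm [19.3908 18.5477] -> [538.232  -89.0282  31.    ]
at [539.6057 -86.352  130.5224] t 26.95 open 51.66292812280221 F [-0.2302  0.8196 -0.5045] j [-0.3173  0.2206  1.6879  0.0004  1.2336  1.216 ]
shift [0.111  0.0027 0.0014] turn [0.0013 0.0003 0.0006]
```

Request:
apply_moves --increments '[0.03,0.0015,0.0014,0,0,0,0.035,0,0,0,0,0,0.028,0,0,0,0,0,0.012,0,0,0,0,0,0.004,0,0,0,0,0,0,0,0,0,0,0,0,0,0,0,0,0]'

```text
time: 27.82
eef_pos: [539.3, -89.4, 23.0]
tool_rot: [0.013, 0.708, 0.012, -0.706]
force: [-0.3, 0.3, 0.1]
opening: 51.7
```

Request:
apply_moves --increments '[0,0,0,0,0,0,0,0,0,0,0,0,0,0,0,0,0,0,0,0,0,0,0,0,0,0,0,0,0,0]' --grip 1

```text
time: 28.45
eef_pos: [538.4, -89.2, 22.1]
tool_rot: [0.013, 0.707, 0.013, -0.707]
force: [-0.3, 1.1, 2.4]
opening: 28.6
```

Run:
```python
from h import *
a=pocket(3); rel([a[0],a[1],90],YAW)
```

```text
at [538.3803 -89.1913  22.0538] t 28.45 open 28.575936097584755 F [-0.2552  1.0945  2.4387] j [-0.3228  0.3682  1.7578 -0.0001  1.0152  1.2122]
shift [-0.068  -0.2132 -0.0202] turn [-0.0002 -0.0003 -0.0002]
```

Request:
apply_moves --increments '[-0.03,0,0,0,0,0,-0.038,-0.02,-0.002,0,0,0,0,-0.04,-0.005,0,0,0,0,-0.05,-0.005,0,0,0,0,-0.05,-0.004,0,0,0,0,-0.035,-0.003,0,0,0,0,-0.0182,-0.0014,0,0,0,0,0,0,0,0,0,0,0,0,0,0,0,0,0,0,0,0,0,0,0,0,0,0,0]'

```text
time: 29.82
eef_pos: [551.1, 123.7, 89.8]
tool_rot: [0.012, 0.707, 0.012, -0.707]
force: [-0.9, -0.4, -0.4]
opening: 29.1
```

Run:
```python
from h import *
a=pocket(3); rel([a[0]+.1,a[1],47],YAW)
```

```text
at [551.065  123.7108  89.7875] t 29.825 open 29.126119181367976 F [-0.8757 -0.4027 -0.4255] j [ 0.0677  0.3061  1.6734 -0.0001  1.162   1.6042]
shift [ 0.0428 -0.0009  0.    ] turn [-0.0017 -0.     -0.0001]
```

Request:
apply_moves --increments '[0.015,0,0,0,0,0,0.014,0,0,0,0,0,0.004,0,0,0,0,0,0.004,0,0,0,0,0,0.004,0,0,0,0,0,0.002,0,0,0,0,0,0.0,0,0,0,0,0,0,0,0,0,0,0]'

```text
time: 30.82
eef_pos: [551.2, 124.7, 47.0]
tool_rot: [0.013, 0.707, 0.013, -0.707]
force: [0.1, 0.4, -1.4]
opening: 29.0
```

Request:
apply_moves --increments '[0,0,0,0,0,0]'

```text
time: 30.95
eef_pos: [551.2, 124.7, 47.0]
tool_rot: [0.013, 0.707, 0.013, -0.707]
force: [-0.3, -0.1, -1.0]
opening: 29.2
```

Request:
apply_moves --increments '[0,0,0,0,0,0,0,0,0,0,0,0,0,0,0,0,0,0,0,0,0,0,0,0]' --grip -0.1

```text
time: 31.45
eef_pos: [551.0, 124.7, 46.8]
tool_rot: [0.013, 0.707, 0.013, -0.707]
force: [1.1, 0.2, 0.0]
opening: 51.6
```

Request:
apply_moves --increments '[-0.02,0,0,0,0,0,-0.03,0,0,0,0,0,-0.03,0,0,0,0,0,-0.004,0,0,0,0,0,0,0,0,0,0,0]'

```text
time: 32.08
eef_pos: [550.6, 124.7, 130.2]
tool_rot: [-0.013, -0.707, -0.013, 0.707]
force: [0.7, 0.3, 1.5]
opening: 51.3
```

Run:
```python
from h import *
rel([F[3][0]-.5,F[3][1]-1,130],YAW)
p,im=snap("wrist","g3")
for k in (3,4,5): a=pocket(k); print(a); disc(p,im,a[:2],54);
```

```text
at [550.5931 124.6662 130.2109] t 32.075 open 51.31909406218836 F [0.6915 0.2913 1.4558] j [0.0694 0.2573 1.6429 0.     1.2418 1.6044]
shift [0.0002 0.2906 0.0442] turn [-0.0002  0.0005 -0.    ]
[550.887  124.6198  42.    ]
disc px [318.7778 206.8163] exp [318.9898 206.9324] eqdia mm 18.438438093967978 wh mm [18.675  17.8969] -> [550.9755 124.788   54.    ]
[590.8611 126.0595  42.    ]
disc px [318.4762 155.627 ] exp [318.9722 155.6839] eqdia mm 19.054352501306678 wh mm [19.5568 19.5568] -> [590.8906 126.4309  54.    ]
[630.8352 127.4992  42.    ]
disc px [318.5305 100.    ] exp [318.9529  99.895 ] eqdia mm 20.09030943337235 wh mm [19.3387 20.0825] -> [630.7525 127.7983  54.    ]
```

Request:
apply_moves --increments '[0,0.02,0.003,0,0,0,0,0.045,0.007,0,0,0,0,0.055,0.009,0,0,0,0,0.055,0.009,0,0,0,0,0.055,0.008,0,0,0,0,0.04,0.006,0,0,0,0,0.0205,0.003,0,0,0,0,0,0,0,0,0,0,0,0,0,0,0,0,0,0,0,0,0]'

```text
time: 33.38
eef_pos: [516.5, -165.7, 130.6]
tool_rot: [-0.013, -0.707, -0.014, 0.707]
force: [-0.8, -0.3, -0.4]
opening: 51.9
```

Run:
```python
from h import *
hover(3,"h3")
```

```text
disc px [321.4244 198.1724] exp [319.6905 198.2185] eqdia mm 18.471610123802733 wh mm [18.5482 18.5482] -> [ 517.3955 -167.7592   31.    ]
at [ 516.5368 -165.8259  130.6897] t 33.425 open 51.544327971415655 F [ 0.7517 -0.1221 -0.5686] j [-0.4704  0.2123  1.6977  0.0002  1.2319  1.0625]
shift [ 0.1112  0.002  -0.0008] turn [0.0019 0.0001 0.0003]
```

Request:
apply_moves --increments '[0.03,0.001,-0.0006,0,0,0,0.035,0,0,0,0,0,0.028,0,0,0,0,0,0.012,0,0,0,0,0,0.004,0,0,0,0,0,0,0,0,0,0,0,0,0,0,0,0,0]'

```text
time: 34.3
eef_pos: [518.1, -168.7, 23.0]
tool_rot: [0.013, 0.708, 0.012, -0.706]
force: [-0.9, 0.0, 0.3]
opening: 51.8
```

Request:
apply_moves --increments '[0,0,0,0,0,0,0,0,0,0,0,0,0,0,0,0,0,0,0,0,0,0,0,0,0,0,0,0,0,0]' --grip 1

```text
time: 34.92
eef_pos: [517.2, -168.3, 22.1]
tool_rot: [0.013, 0.707, 0.013, -0.707]
force: [-0.7, -0.0, 2.0]
opening: 29.1
```

Run:
```python
from h import *
a=pocket(2); rel([a[0],a[1],90],YAW)
```

```text
at [ 517.1929 -168.3377   22.0611] t 34.925 open 29.14643031651089 F [-0.6545 -0.0026  2.0002] j [-0.4738  0.365   1.7624 -0.      1.0138  1.0613]
shift [-0.068  -0.2915 -0.0042] turn [-0.0002 -0.0003 -0.0002]
```

Request:
apply_moves --increments '[-0.03,0,0,0,0,0,-0.038,-0.02,0,0,0,0,0,-0.045,-0.001,0,0,0,0,-0.055,-0.001,0,0,0,0,-0.055,-0.001,0,0,0,0,-0.055,-0.001,0,0,0,0,-0.04,0,0,0,0,0,-0.0215,0,0,0,0,0,0,0,0,0,0,0,0,0,0,0,0,0,0,0,0,0,0]'

```text
time: 36.3
eef_pos: [510.6, 122.1, 89.6]
tool_rot: [-0.012, -0.707, -0.012, 0.707]
force: [-0.5, -0.7, -0.7]
opening: 29.9
```

Run:
```python
from h import *
a=pocket(2); rel([a[0]-.2,a[1],47],YAW)
```

```text
at [510.6121 122.1096  89.5789] t 36.3 open 29.85229715911469 F [-0.4877 -0.73   -0.7499] j [ 0.07    0.2295  1.7726 -0.0003  1.1398  1.6066]
shift [ 0.0426 -0.0011 -0.0002] turn [-0.0017  0.0003 -0.0003]
```

Request:
apply_moves --increments '[0.015,0,0,0,0,0,0.01,0,0,0,0,0,0,0,0,0,0,0,0,0,0,0,0,0]'

```text
time: 36.8
eef_pos: [510.5, 123.2, 64.5]
tool_rot: [-0.013, -0.707, -0.013, 0.707]
force: [-0.5, 0.9, -0.3]
opening: 28.8
```

Run:
```python
from h import *
a=pocket(2); rel([a[0]-.2,a[1],47],YAW)
```

```text
at [510.5465 123.1809  64.5493] t 36.8 open 28.816150874372088 F [-0.4664  0.9065 -0.2819] j [0.0719 0.2656 1.7882 0.     1.0881 1.6069]
shift [ 0.0175  0.     -0.0002] turn [-0.0003  0.0003 -0.    ]
```

Request:
apply_moves --increments '[0.005,0,0,0,0,0,0.004,0,0,0,0,0,0.004,0,0,0,0,0,0.0045,0,0,0,0,0,0,0,0,0,0,0,0,0,0,0,0,0]'

```text
time: 37.55
eef_pos: [510.7, 123.3, 47.3]
tool_rot: [0.013, 0.707, 0.013, -0.707]
force: [-0.5, 0.1, -1.8]
opening: 29.0
```

Request:
apply_moves --increments '[0,0,0,0,0,0,0,0,0,0,0,0,0,0,0,0,0,0,0,0,0,0,0,0]' --grip -0.1

```text
time: 38.05
eef_pos: [510.6, 123.2, 47.3]
tool_rot: [0.013, 0.707, 0.013, -0.707]
force: [-0.2, 0.3, -0.1]
opening: 51.8
```

Request:
apply_moves --increments '[-0.02,0,0,0,0,0,-0.03,0,0,0,0,0,-0.03,0,0,0,0,0,-0.004,0,0,0,0,0,0,0,0,0,0,0]'

```text
time: 38.67
eef_pos: [510.2, 123.2, 130.8]
tool_rot: [-0.013, -0.707, -0.013, 0.707]
force: [-0.3, 1.1, 0.2]
opening: 51.9
```

Run:
```python
from h import *
rel([F[5][0],F[5][1]-1,130],YAW)
p,im=snap("wrist","g4")
for k in (2,3,4): a=pocket(k); print(a); disc(p,im,a[:2],54);
```

```text
at [510.2499 123.2291 130.7514] t 38.675 open 51.8655040722326 F [-0.2633  1.0781  0.1694] j [0.072  0.1765 1.7405 0.     1.225  1.607 ]
shift [0.0008 0.2755 0.07  ] turn [-0.0002  0.0004  0.    ]
[510.913  123.1802  42.    ]
disc px [318.7846 206.1338] exp [318.9983 206.2502] eqdia mm 18.464243332261006 wh mm [18.7012 17.9219] -> [511.0018 123.3499  54.    ]
[550.887  124.6198  42.    ]
disc px [318.8224 154.8303] exp [318.981  155.0496] eqdia mm 19.030635923927527 wh mm [18.8373 18.8373] -> [551.047  124.7442  54.    ]
[590.8611 126.0595  42.    ]
disc px [318.4298  99.093 ] exp [318.9621  99.3205] eqdia mm 20.07831484719472 wh mm [19.378  20.8686] -> [591.0038 126.4458  54.    ]
```

Request:
apply_moves --increments '[0,0.02,0.005,0,0,0,0,0.045,0.011,0,0,0,0,0.055,0.014,0,0,0,0,0.055,0.014,0,0,0,0,0.05,0.013,0,0,0,0,0.035,0.009,0,0,0,0,0.015,0.0045,0,0,0,0,0,0,0,0,0,0,0,0,0,0,0,0,0,0,0,0,0]'

```text
time: 39.98
eef_pos: [450.2, -152.9, 131.1]
tool_rot: [-0.013, -0.707, -0.013, 0.707]
force: [0.1, 0.2, 0.0]
opening: 51.6
```

Run:
```python
from h import *
hover(5,"h5")
```

```text
disc px [321.0645 199.7151] exp [319.8669 199.0869] eqdia mm 18.393825820033477 wh mm [18.5938 18.5938] -> [ 449.5865 -154.6331   31.    ]
at [ 450.1866 -152.9638  131.1692] t 40.025 open 51.92598215344648 F [-0.732  -0.4549  0.5994] j [-0.51    0.0723  1.8572  0.0002  1.2123  1.023 ]
shift [0.1117 0.0017 0.0007] turn [0.0017 0.0001 0.0003]
```

Request:
apply_moves --increments '[0.03,0.0007,0.0008,0,0,0,0.035,0,0,0,0,0,0.028,0,0,0,0,0,0.012,0,0,0,0,0,0.004,0,0,0,0,0,0,0,0,0,0,0,0,0,0,0,0,0]'

```text
time: 40.9
eef_pos: [450.2, -155.3, 23.3]
tool_rot: [0.013, 0.708, 0.012, -0.706]
force: [1.1, -0.3, -0.1]
opening: 51.9
```

Request:
apply_moves --increments '[0,0,0,0,0,0,0,0,0,0,0,0,0,0,0,0,0,0,0,0,0,0,0,0,0,0,0,0,0,0]' --grip 1

```text
time: 41.52
eef_pos: [449.4, -154.9, 22.5]
tool_rot: [0.013, 0.707, 0.013, -0.707]
force: [-1.3, -0.9, 3.2]
opening: 28.9
```

Run:
```python
from h import *
a=pocket(1); rel([a[0],a[1],90],YAW)
```

```text
at [ 449.3911 -154.9465   22.5308] t 41.525 open 28.91674440383885 F [-1.302  -0.9476  3.236 ] j [-0.5144  0.2409  1.9311  0.      0.9692  1.0206]
shift [-0.0675 -0.2757 -0.0315] turn [-0.0002 -0.0003 -0.0002]
```

Request:
apply_moves --increments '[-0.03,0,0,0,0,0,-0.0375,-0.02,-0.002,0,0,0,0,-0.045,-0.005,0,0,0,0,-0.055,-0.006,0,0,0,0,-0.055,-0.006,0,0,0,0,-0.05,-0.006,0,0,0,0,-0.035,-0.0045,0,0,0,0,-0.0157,-0.002,0,0,0,0,0,0,0,0,0,0,0,0,0,0,0,0,0,0,0,0,0]'

```text
time: 42.9
eef_pos: [470.8, 120.6, 89.7]
tool_rot: [-0.012, -0.707, -0.012, 0.707]
force: [0.5, -0.6, -1.2]
opening: 28.9
```

Request:
apply_moves --increments '[0.015,0,0,0,0,0,0.01,0,0,0,0,0,0,0,0,0,0,0,0,0,0,0,0,0]'

```text
time: 43.4
eef_pos: [470.7, 121.8, 64.5]
tool_rot: [-0.013, -0.707, -0.013, 0.707]
force: [0.4, -1.2, -1.4]
opening: 28.8
```

Run:
```python
from h import *
a=pocket(1); rel([a[0]-.2,a[1],47],YAW)
```

```text
at [470.7092 121.7948  64.5143] t 43.4 open 28.789621151969467 F [ 0.4422 -1.1631 -1.4237] j [0.075  0.1905 1.8829 0.     1.0687 1.61  ]
shift [ 0.0175  0.0001 -0.    ] turn [-0.0002  0.0004 -0.    ]
```

Request:
apply_moves --increments '[0.005,0,0,0,0,0,0.004,0,0,0,0,0,0.004,0,0,0,0,0,0.0045,0,0,0,0,0,0,0,0,0,0,0,0,0,0,0,0,0]'

```text
time: 44.15
eef_pos: [470.9, 121.8, 47.3]
tool_rot: [0.013, 0.707, 0.013, -0.707]
force: [-0.4, 0.3, -0.0]
opening: 29.1
```

Request:
apply_moves --increments '[0,0,0,0,0,0,0,0,0,0,0,0,0,0,0,0,0,0,0,0,0,0,0,0]' --grip -0.1

```text
time: 44.65
eef_pos: [470.9, 121.8, 47.3]
tool_rot: [0.013, 0.707, 0.013, -0.707]
force: [0.2, 0.6, -0.3]
opening: 51.8
```

Request:
apply_moves --increments '[-0.02,0,0,0,0,0,-0.03,0,0,0,0,0,-0.03,0,0,0,0,0,-0.004,0,0,0,0,0,0,0,0,0,0,0]'

```text
time: 45.28
eef_pos: [470.5, 121.8, 130.7]
tool_rot: [-0.013, -0.707, -0.013, 0.707]
force: [0.0, -0.8, 0.2]
opening: 51.9
```

Run:
```python
from h import *
rel([F[4][0],F[4][1]-1,130],YAW)
p,im=snap("wrist","g5")
for k in (1,2,3,4): a=pocket(k); print(a); disc(p,im,a[:2],54);
```

```text
at [470.4536 121.7998 130.7378] t 45.275 open 51.88269634420155 F [ 0.0224 -0.7921  0.1931] j [0.075  0.0955 1.833  0.     1.2136 1.61  ]
shift [0.0008 0.1986 0.0277] turn [-0.0002  0.0004 -0.    ]
[470.9389 121.7405  42.    ]
disc px [318.7682 206.0864] exp [319.0072 206.4987] eqdia mm 18.44767597556738 wh mm [18.7056 17.9262] -> [471.2679 121.9385  54.    ]
[510.913  123.1802  42.    ]
disc px [318.8887 155.1431] exp [318.9902 155.3203] eqdia mm 19.071174118521384 wh mm [18.8399 18.8399] -> [511.043  123.2608  54.    ]
[550.887  124.6198  42.    ]
disc px [318.8455  99.3264] exp [318.9718  99.6168] eqdia mm 20.184080673387452 wh mm [20.1236 20.869 ] -> [551.0834 124.7173  54.    ]
[590.8611 126.0595  42.    ]
disc px [318.4178  38.5234] exp [318.9516  38.7603] eqdia mm 21.940390847831726 wh mm [21.1442 22.6545] -> [590.9969 126.4298  54.    ]
```

Request:
apply_moves --increments '[0,0.02,0.003,0,0,0,0,0.04,0.006,0,0,0,0,0.05,0.007,0,0,0,0,0.045,0.006,0,0,0,0,0.03,0.004,0,0,0,0,0.014,0.002,0,0,0,0,0,0,0,0,0,0,0,0,0,0,0]'

```text
time: 46.32
eef_pos: [449.7, -77.0, 130.8]
tool_rot: [-0.013, -0.707, -0.013, 0.707]
force: [-0.3, -0.5, 0.5]
opening: 52.0
```

Run:
```python
from h import *
hover(4,"h4")
```

```text
disc px [323.2842 198.2252] exp [318.6504 198.7709] eqdia mm 18.392318511175066 wh mm [18.5673 18.5673] -> [450.5212 -80.589   31.    ]
at [449.8174 -76.9493 130.9243] t 46.375 open 51.84032148450481 F [-0.0185  0.1444 -0.7279] j [-0.3598  0.0315  1.9008  0.0004  1.2101  1.1737]
shift [ 0.1114  0.0037 -0.0006] turn [0.0012 0.0006 0.0007]
```

Request:
apply_moves --increments '[0.03,0.0025,-0.0004,0,0,0,0.035,0,0,0,0,0,0.028,0,0,0,0,0,0.012,0,0,0,0,0,0.004,0,0,0,0,0,0,0,0,0,0,0,0,0,0,0,0,0]'

```text
time: 47.25
eef_pos: [451.5, -80.9, 23.3]
tool_rot: [0.013, 0.708, 0.012, -0.706]
force: [-0.5, 0.2, 0.2]
opening: 51.7
```

Request:
apply_moves --increments '[0,0,0,0,0,0,0,0,0,0,0,0,0,0,0,0,0,0,0,0,0,0,0,0,0,0,0,0,0,0]' --grip 1

```text
time: 47.88
eef_pos: [450.6, -80.7, 22.5]
tool_rot: [0.013, 0.707, 0.013, -0.707]
force: [-0.2, 0.4, 2.9]
opening: 29.2
```

Run:
```python
from h import *
a=pocket(0); rel([a[0],a[1],90],YAW)
```

```text
at [450.6264 -80.6507  22.5123] t 47.875 open 29.21486113892466 F [-0.1735  0.3737  2.9178] j [-0.3665  0.2083  1.973  -0.      0.9599  1.1685]
shift [-0.0675 -0.2015  0.0124] turn [-0.0002 -0.0003 -0.0002]
```

Request:
apply_moves --increments '[-0.03,0,0,0,0,0,-0.0375,-0.02,0.001,0,0,0,0,-0.04,0.003,0,0,0,0,-0.05,0.003,0,0,0,0,-0.045,0.0025,0,0,0,0,-0.03,0.002,0,0,0,0,-0.0165,0.001,0,0,0,0,0,0,0,0,0,0,0,0,0,0,0]'

```text
time: 49.0
eef_pos: [430.5, 119.9, 89.4]
tool_rot: [-0.013, -0.707, -0.012, 0.707]
force: [-0.2, 0.1, -0.6]
opening: 28.7
```

Request:
apply_moves --increments '[0.015,0,0,0,0,0,0.01,0,0,0,0,0,0,0,0,0,0,0,0,0,0,0,0,0]'

```text
time: 49.5
eef_pos: [430.7, 120.2, 64.6]
tool_rot: [-0.013, -0.707, -0.013, 0.707]
force: [-0.5, 0.2, -1.0]
opening: 29.1
```

Run:
```python
from h import *
a=pocket(0); rel([a[0]+.1,a[1],47],YAW)
```

```text
at [430.7282 120.1996  64.5622] t 49.5 open 29.084287443452535 F [-0.535   0.1732 -1.0187] j [0.0781 0.1121 1.975  0.     1.0549 1.6135]
shift [ 0.0176 -0.0001 -0.0003] turn [-0.0006  0.0004  0.    ]
```

Request:
apply_moves --increments '[0.005,0,-0.0003,0,0,0,0.004,0,0,0,0,0,0.004,0,0,0,0,0,0.0045,0,0,0,0,0,0,0,0,0,0,0,0,0,0,0,0,0]'

```text
time: 50.25
eef_pos: [431.1, 120.4, 47.3]
tool_rot: [0.013, 0.707, 0.013, -0.707]
force: [0.0, -0.5, -0.5]
opening: 29.0
```

Request:
apply_moves --increments '[0,0,0,0,0,0,0,0,0,0,0,0,0,0,0,0,0,0,0,0,0,0,0,0]' --grip -0.1

```text
time: 50.75
eef_pos: [431.1, 120.4, 47.4]
tool_rot: [0.013, 0.707, 0.013, -0.707]
force: [-0.1, 0.4, 0.7]
opening: 51.5
```

Request:
apply_moves --increments '[-0.02,0,0,0,0,0,-0.03,0,0,0,0,0,-0.03,0,0,0,0,0,-0.004,0,0,0,0,0,0,0,0,0,0,0]'

```text
time: 51.38
eef_pos: [430.7, 120.4, 130.7]
tool_rot: [-0.013, -0.707, -0.013, 0.707]
force: [0.5, 0.3, -0.5]
opening: 51.5
```

Run:
```python
from h import *
rel([430,290,205],YAW)
p,im=snap("wrist","g6")
for k in (0,1,2,3,4): a=pocket(k); print(a); disc(p,im,a[:2],54);
```

```text
at [430.6922 120.3754 130.7406] t 51.375 open 51.54561925635075 F [ 0.4677  0.3252 -0.5062] j [0.0786 0.0113 1.9219 0.     1.2088 1.6135]
shift [-0.0743 -0.1695 -0.0054] turn [-0.0002  0.0004 -0.    ]
[430.9648 120.3008  42.    ]
disc px [318.7341 206.65  ] exp [319.0154 206.751 ] eqdia mm 18.451911557543582 wh mm [18.7099 18.7099] -> [431.0393 120.5228  54.    ]
[470.9389 121.7405  42.    ]
disc px [318.8506 155.0797] exp [318.9987 155.5945] eqdia mm 19.0546138177934 wh mm [18.8423 18.8423] -> [471.3207 121.8649  54.    ]
[510.913  123.1802  42.    ]
disc px [318.8571  99.7491] exp [318.9805  99.9163] eqdia mm 20.14915306534341 wh mm [20.1238 20.8691] -> [511.0247 123.2726  54.    ]
[550.887  124.6198  42.    ]
disc px [318.8784  38.6353] exp [318.9607  39.0892] eqdia mm 21.855058672374422 wh mm [20.3867 22.6519] -> [551.1701 124.6863  54.    ]
[590.8611 126.0595  42.    ]
disc px [318.8784  38.6353] exp [318.9389 -27.6356] eqdia mm 22.641428577058402 wh mm [21.1203 23.467 ] -> [551.1701 124.6863  54.    ]
```

Request:
apply_moves --increments '[-0.04,0,0,0,0,0,-0.035,-0.02,0,0,0,0,0,-0.04,0.001,0,0,0,0,-0.045,0.001,0,0,0,0,-0.04,0.001,0,0,0,0,-0.025,0,0,0,0,0,0,0,0,0,0,0,0,0,0,0,0]'

```text
time: 52.42
eef_pos: [421.3, 289.2, 204.9]
tool_rot: [-0.013, -0.706, -0.012, 0.708]
force: [0.0, 0.3, -0.6]
opening: 51.4
```

Run:
```python
from h import *
rel([430,290,205],YAW)
p,im=snap("wrist","sw")
cv2.imwrite("pics/swc.png",cv2.resize(im,None,fx=1.25,fy=1.25,interpolation=cv2.INTER_CUBIC))
```

```text
at [421.3077 289.2368 204.9233] t 52.425 open 51.37317160422251 F [ 0.0204  0.3329 -0.5955] j [ 0.4325  0.0727  1.6945 -0.0005  1.3772  1.9677]
shift [-0.0001 -0.0005 -0.0087] turn [-0.0003  0.0023 -0.0015]
```

View pics/swc.png

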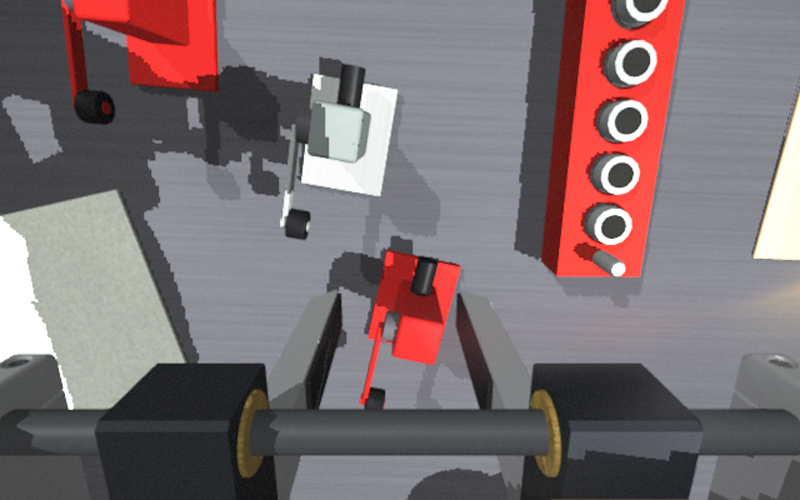

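Run:
```python
from h import *
p,im=load("sw")
s=lambda u,v,z: ray(p,[[(u+.5)/1.25-.5,(v+.5)/1.25-.5]],z)[0]
print("roller",s(298,225,75),"near top",s(298,225,86),"pivot",s(301,130,75),"redroller",s(375,400,75),"redbody",s(415,330,92))
rel([428,363,120],YAW)
```

```text
roller [428.3209 363.5265  75.    ] near top [430.8856 360.9951  86.    ] pivot [495.9291 359.5175  75.    ] redroller [281.397 303.828  75.   ] redbody [354.9008 274.5555  92.    ]
at [421.5968 289.0566 205.2887] t 52.475 open 51.82002044714621 F [-0.0653  0.2462  0.1776] j [ 0.4319  0.0721  1.6943 -0.0005  1.3772  1.9679]
shift [ 0.0852 -0.0738 -0.0091] turn [-0.0011  0.0016 -0.0012]
```

Request:
apply_moves --increments '[0,-0.02,-0.004,0,0,0,0,-0.03,-0.004,0,0,0,0,-0.0235,-0.003,0,0,0,0.035,0,0,0,0,0,0.04,0,0,0,0,0,0.025,0,0,0,0,0,0,0,0,0,0,0,0,0,0,0,0,0]' --grip 1 --newtons 20

```text
time: 53.48
eef_pos: [431.3, 364.8, 107.4]
tool_rot: [0.012, 0.708, 0.013, -0.706]
force: [-0.2, 0.3, -0.2]
opening: 0.2
```

Request:
apply_moves --increments '[0,0,0,0,0,0,0,0,0,0,0,0]'

```text
time: 53.72
eef_pos: [431.2, 364.6, 107.6]
tool_rot: [0.012, 0.708, 0.013, -0.706]
force: [1.4, -0.2, 0.4]
opening: 0.5
```

Run:
```python
from h import *
rel([431,363.3,57],YAW)
p,im=snap("wrist","sw2")
cv2.imwrite("pics/sw2c.png",cv2.resize(im[60:320,120:520],None,fx=2,fy=2,interpolation=cv2.INTER_CUBIC))
```

```text
at [431.168  364.557  107.6314] t 53.725 open 0.5208339256445061 F [ 1.4306 -0.2411  0.4018] j [0.5486 0.2818 1.6634 0.0001 1.1938 2.0837]
shift [0.0506 0.0013 0.0003] turn [-0.0003 -0.0022  0.0013]
```

View pics/sw2c.png

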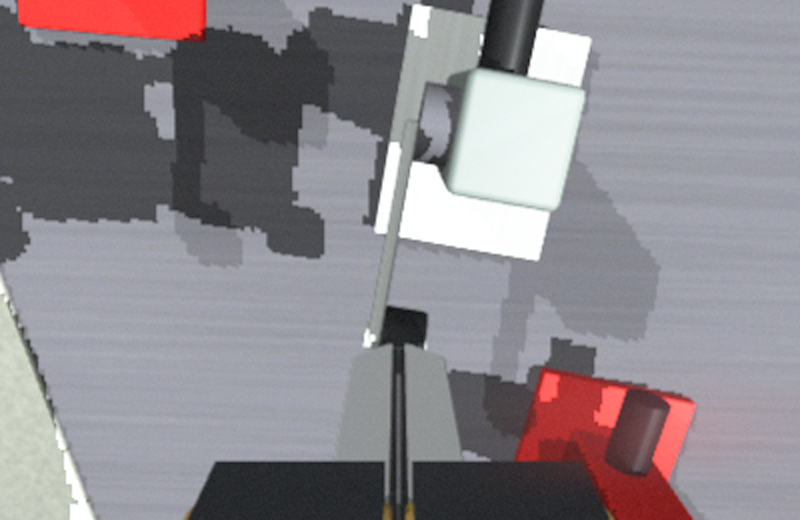

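Request:
apply_moves --increments '[0.012,0.002,0,0,0,0,0.008,0,0,0,0,0,0.008,0,0,0,0,0,0.008,0,0,0,0,0,0.006,0,0,0,0,0,0,0,0,0,0,0]'

```text
time: 54.52
eef_pos: [430.5, 361.7, 64.1]
tool_rot: [-0.013, -0.707, -0.012, 0.707]
force: [-2.1, -1.6, 4.3]
opening: 0.3
```

Request:
apply_moves --increments '[0.004,0,0,0,0,0,0.004,0,0,0,0,0,0.003,0,0,0,0,0,0,0,0,0,0,0,0,0,0,0,0,0]'

```text
time: 55.15
eef_pos: [432.8, 361.8, 54.6]
tool_rot: [0.013, 0.709, 0.013, -0.705]
force: [1.9, -5.3, 7.0]
opening: 0.2
```

Run:
```python
from h import *
rel([431,363.3,57],YAW)
p,im=snap("scene","sc3"); 
cv2.imwrite("pics/sc3c.png",cv2.resize(im[120:260,300:500],None,fx=4,fy=4,interpolation=cv2.INTER_CUBIC))
```

```text
at [432.7895 361.7806  54.5959] t 55.15 open 0.24646391604812878 F [ 1.9277 -5.2543  6.9874] j [ 0.5444  0.3503  1.6992 -0.0028  1.0882  2.0805]
shift [-0.0024 -0.0016  0.0017] turn [-0.0001 -0.0047 -0.0002]
```

View pics/sc3c.png

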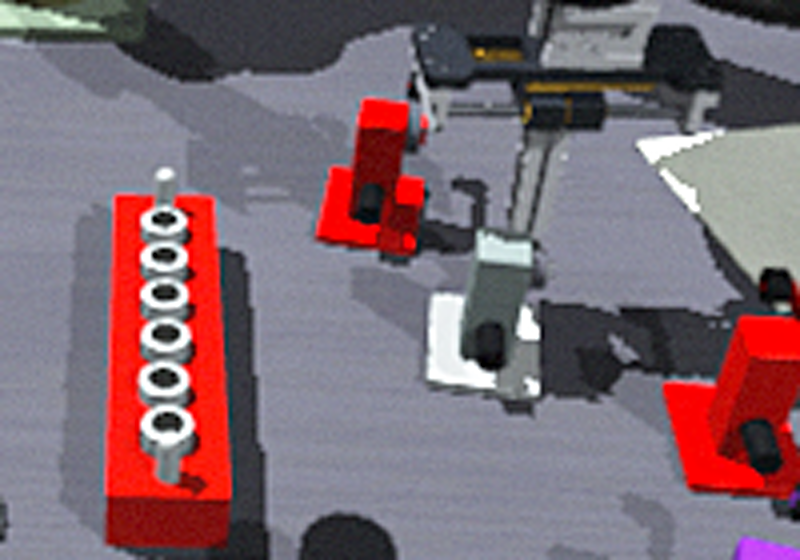

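Request:
apply_moves --increments '[0.002,0,0,0,0,0,0.002,0,0,0,0,0,0,0,0,0,0,0,0,0,0,0,0,0]'

```text
time: 55.7
eef_pos: [433.9, 361.7, 51.2]
tool_rot: [0.013, 0.709, 0.013, -0.705]
force: [3.6, -5.5, 8.5]
opening: 0.7
```

Run:
```python
from h import *
rel([431,363.3,57],YAW)
p,im=snap("wrist","sw3")
cv2.imwrite("pics/sw3c.png",cv2.resize(im[60:320,120:520],None,fx=2,fy=2,interpolation=cv2.INTER_CUBIC))
```

```text
at [433.8942 361.6669  51.226 ] t 55.7 open 0.7283186403391829 F [ 3.5868 -5.454   8.4524] j [ 0.5439  0.3555  1.7004 -0.0041  1.08    2.0805]
shift [-0.0058 -0.0017  0.0028] turn [ 0.0001 -0.0068 -0.0004]
```

View pics/sw3c.png

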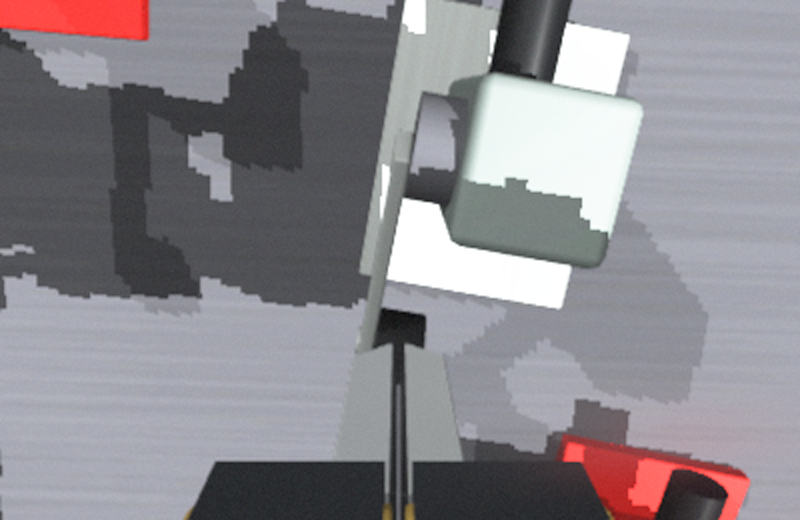

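Request:
apply_moves --increments '[-0.005,0,0,0,0,0,-0.01,0,0,0,0,0,-0.015,0,0,0,0,0,-0.025,0,0,0,0,0,-0.04,0,0,0,0,0,-0.04,0,0,0,0,0,-0.03,0,0,0,0,0,0,0,0,0,0,0,0,0,0,0,0,0]'

```text
time: 56.88
eef_pos: [429.5, 361.8, 212.8]
tool_rot: [-0.013, -0.706, -0.012, 0.708]
force: [0.5, -0.0, -0.8]
opening: 0.5
```

Run:
```python
from h import *
rel([431,363.3,200],YAW)
p,im=snap("top","tf"); p2,im2=snap("scene","sf")
a=cv2.resize(im[130:300,170:490],None,fx=2,fy=2,interpolation=cv2.INTER_CUBIC)
b=cv2.resize(im2[130:280,120:520],(640,240),interpolation=cv2.INTER_CUBIC)
cv2.imwrite("pics/fin.png",np.vstack([a,b]))
t,_=load("top0");
```

```text
at [429.4942 361.8038 212.7587] t 56.875 open 0.5322614239998935 F [ 0.5152 -0.0237 -0.7569] j [0.5457 0.1739 1.5647 0.0003 1.405  2.0805]
shift [ 0.0128 -0.0014 -0.0016] turn [ 0.      0.0019 -0.0007]
```

View pics/fin.png

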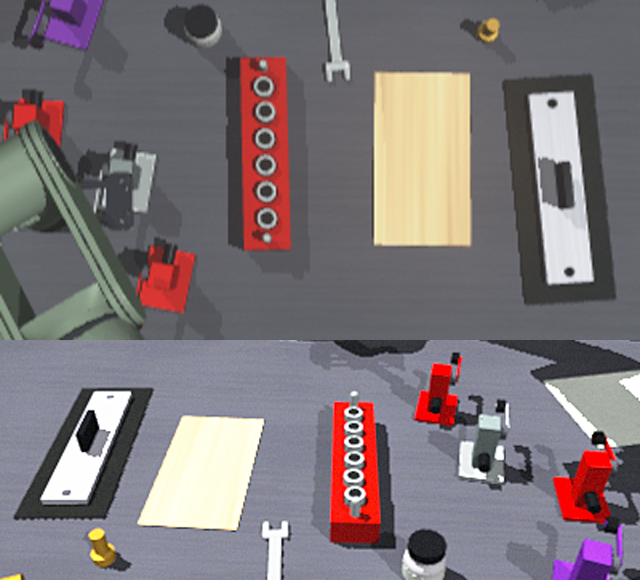

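The final picture shows six ferrules home in the block, the plate square on the mat, the switch arm back up with the gripper clear of it, and the fitting, jar and spanner where they were. I'm handing it in.

```bash
python3 -c "
from bench import order; order.job_done()"
```

```text
the job is handed in; nothing more can be done
```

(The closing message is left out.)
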